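# Free the service cover of a stirrer head

### The job

On the lab bench the dark grey stirrer head lies face down with its service cover up. Take the blue-handled flat-blade screwdriver from its stand, put the blade into the slotted cam fastener with the red tongue and turn it a quarter turn counter-clockwise, until it stops, so that the tongue swings off the cover. Then stand the screwdriver upright in the stand it came from and let go.

Things in the scene. Friction and masses are not known exactly. Their poses are not given: they have to be found in the camera images.
- driver: Flat-blade screwdriver, blue handle, upright in its stand, about 0.14 kg. (An orange hex driver in a like stand: bystander.) Origin: centre of the blade's lower edge; z up the shank, x along the blade's width. Blade 28 (x) x 4 (y) x 30 mm high; shank to z = 62 mm; collar 64 mm across, z = 62 to 68; flat-sided handle z = 68 to 140, 36 along x, 24 along y: grip across y. Same after half a turn.
- stand: Fixed grey square stand of the blue screwdriver, 66 x 66 mm, 76 mm high, with an open square well 42 x 42 mm. Origin: centre of its underside on the bench, z up. The screwdriver's collar rests on the rim; the blade's edge then hangs 14 mm above the stand's origin. Any yaw fits.
- cam_slot (a point): Slotted head of the red-tongued cam, on the dark grey stirrer head (the white instrument's, with a green tongue: bystander). Turns with the cam. Origin: on the vertical axis, at the slot's floor, 97 mm above the bench; x along slot and tongue, z up. Slot 11 mm wide at the floor, 23 at the top, 13 deep, 34 long, open-ended; put the blade within 5 mm of its floor; about 15 degrees of turning play.
- cam (a joint): Angle of that cam, rad: near 0 locked (slot and red tongue point over the cover), growing counter-clockwise seen from above to a stop at 1.57 (tongue clear of the cover). Turns against about 0.08 N m of friction and stays where it is left.

How it is judged:
On the way, in this order (a step that is already met when the one before it is completed fails the run):
1. the screwdriver's blade is in the slot of the still locked cam (within 12 mm of its axis, edge less than 9 mm above the slot floor) (horizontal distance between driver and cam_slot below 0.012 m and z of driver in the frame of cam_slot below 0.009 m and value of joint cam below 0.6 rad), for 0.05 s.
2. the cam has been turned to at least 1.15 rad with the blade still in its slot (horizontal distance between driver and cam_slot below 0.016 m and z of driver in the frame of cam_slot below 0.012 m and value of joint cam above 1.15 rad), for 0.05 s.
At the end, for the whole second after the job is handed in: The red-tongued cam is turned at least 1.15 rad (66 degrees) open, and the blue screwdriver stands released and at rest in its own stand: blade edge within 15 mm of the stand's axis and 6 to 22 mm above its underside, within 10 degrees of upright (value of joint cam above 1.15 rad and horizontal distance between driver and stand below 0.015 m and z of driver in the frame of stand between 0.006 and 0.022 m and angle between driver's own z axis and vertical below 0.17 rad and linear speed of driver below 0.02 m/s); the robot touches nothing.
It also fails if it takes over 50 s, if anything falls off the work surface, if the arm or the gripper's body presses on something with over 40 N, if the wrist force passes 120 N, or if a joint passes its speed limit or range.

### The arm

A 6-joint arm with a two-finger parallel gripper is mounted at the origin on the work surface. World frame = base frame: x ahead of the robot, y to its left, z up, the work surface at z = 0. Lengths are in m, angles in rad, forces in N, time in s.
With the tool pointing down it reaches from about 0.35 to 0.8 m from the base axis. Payload 7.3 kg.
Tool frame: the origin (TCP) lies on the centre line of the jaws, within the pads' length; the fingertips stand 19 mm ahead of it and the grasp point (between the pads) is the TCP; z points along the fingers, y is the line along which they close (so a half turn about z gives the same grasp; the last joint's range is limited). The gripper opens to 85 mm and grips with 20 to 120 N. Pads are 22 mm wide; open, the fingers measure 114 mm over their backs; the gripper's body (76 mm by 85 mm) begins 54 mm behind the grasp point. The pads swing forward as they close: fully open they stand 13 mm farther back than shut.
Start: joints at [1.012, 0.342, 1.524, -0, 1.275, -0.146], TCP at [0.211, 0.481, 0.22] pointing down, gripper open.
Joint ranges: [-2.53, 2.53], [-0.77, 2.02], [0.04, 2.7], [-1, 4.14], [0.28, 2.66], [-3.11, 3.11]. Speed limits (rad/s): [2.57, 2.57, 3.14, 3.14, 3.14, 3.14].

### API

Orientations are given as a rotation vector (axis times angle).
In Python, from plant import sensors, imaging, job_done gives the robot as it stands. The module is installed in compiled form; this text tells all that it offers.
- The arm moves only by the shell command python3 -m pendant 'ROWS'. ROWS is JSON, a list of rows, each a list of 3 entries, a list of its own where there are three numbers: the shift along the tool's x, y, z each as a share of 0.03 m, from -1 to 1, then the turn, a rotation vector about the tool's x, y, z each as a share of 5 degrees, from -1 to 1, then the gripper's target within -1 to 1 (fully open at 1, half-way at 0, shut at -1). In form: [[[dx, dy, dz], [wx, wy, wz], hand], ...]. A call has 1 to 20 rows; each row shifts and turns the commanded pose from where the row before left it, along the tool's axes as they then stand; what a row does not reach is not made up. A row lasts 1/8 s, in which the tool goes at most 62.5 mm and 10.7 degrees, less where a joint would pass 70% of its speed; a pose out of reach is approached as far as the arm can. A call with a number of a shift or a turn outside -1 to 1 is refused whole. A call with a gripper value outside its range is refused whole. The fingers move at their own pace and stop on an object; the grip force is fixed at half the most. Time passes only in rows, so rows that do not move let the fingers close. It gives the time, the measured TCP pose, the force, the opening and the grip force at its end, in the units of the state.
- sensors.get_state(): the state, without advancing time (a new reading comes with each control period).
- imaging.capture(name): name is "scene" or "top" or "wrist"; returns the picture (480x640x3 uint8, red, green, blue); there is no depth.
- imaging.calibration(name): a dict with "intrinsics" (3x3 intrinsics, pixels), "dist_coeffs" ([k1, k2, p1, p2, k3] as OpenCV has them; the pictures are not rectified), "camera_from_world" (4x4, takes a point from world to camera coordinates). Camera axes: x right, y up, looking along -z (the intrinsics and any distortion apply to the point x, -y, -z); pixel columns grow to the right and rows downward; lengths in m; the calibration is good to about 2 mm. A picture is of the moment at which its call begins: read the wrist's pose just before it. calibration takes no time and is no camera call; for the wrist camera it gives the pose at the moment of the call.
- job_done(): hands the job in; it is judged then, once.
The state is a dict: "time": time; "qpos": joint angles; "joint_vel": joint speeds; "effort": joint torques, N m; "ee_pos": TCP position; "orientation": TCP orientation; "force": force on the tool from outside, world axes, zero at the start; "wrist_torque": the same for the moment, N m; "width": finger opening in m; "finger_force": force on a finger pad.
Only numpy, scipy, OpenCV 4.12 (cv2) and the standard library are available. Lean on these libraries where they do the work, as an engineer would, in place of code of your own. Each camera call takes 0.05 s, during which the arm holds its last target. There are 200 camera calls.

## Working session

There is one attempt and no reset: what is moved stays moved. The work goes in short steps, Python scripts to look and compute and a shell command to move; the robot and the scene stay as the last step left them, time stands still between calls to the robot, and variables do not carry over. Pictures are saved under pics/ and viewed, at most 10 in all, crops included, and the job is handed in when it is done.

```bash
mkdir -p pics; cat > h.py <<'E'
import numpy as np,cv2
from plant import sensors,imaging
def cap(n,f):
    im=imaging.capture(n); cv2.imwrite('pics/'+f,im[:,:,::-1]); return im
def ray(n,uv,cal=None):
    c=cal or imaging.calibration(n)
    K=np.array(c['intrinsics'],float);d=np.array(c['dist_coeffs'],float);T=np.array(c['camera_from_world'])
    p=cv2.undistortPoints(np.array(uv,float).reshape(-1,1,2),K,d).reshape(-1,2)
    v=np.c_[p[:,0],-p[:,1],-np.ones(len(p))]@T[:3,:3]
    return -T[:3,:3].T@T[:3,3],v
def onz(n,uv,z,cal=None):
    o,v=ray(n,uv,cal); return o+v*((z-o[2])/v[:,2])[:,None]
E
python3 - <<'E'
from h import *
a=cap('top','top.png');b=cap('scene','scene.png')
s=sensors.get_state();print(s)
for n in('top','scene','wrist'):
    o,v=ray(n,[[320,240]]);print(n,o,v)
E
```

```text
{'time': 0.1, 'qpos': array([ 1.01201052e+00,  3.42672948e-01,  1.52489306e+00, -9.17701951e-06,
        1.27538124e+00, -1.46000282e-01]), 'joint_vel': array([ 0.00169667, -0.00064297, -0.00340494, -0.00184734,  0.00095022,
       -0.00048277]), 'effort': array([ 2.31314683e-03, -4.34446907e+01, -2.46491843e+01, -8.45072100e-05,
        4.70256680e-03,  4.32179434e-05]), 'ee_pos': array([0.21040334, 0.48060855, 0.21959505]), 'orientation': array([-6.43709979e-01, -3.07446780e+00,  2.00150399e-03]), 'force': array([-1.00264754, -0.18378954, -0.24275797]), 'wrist_torque': array([-0.04153072,  0.01947253,  0.01011273]), 'finger_force': 0.0, 'width': 0.08536629387611838}
top [ 0.42523501 -0.02574498  1.01333001] [[ 0.13020017  0.02049466 -0.99134191]]
scene [0.99989566 0.30351289 0.78664493] [[-0.47565927 -0.35991599 -0.80289441]]
wrist [0.14998041 0.50779135 0.37303262] [[ 0.23256625 -0.08901792 -0.96873214]]
```

View pics/top.png

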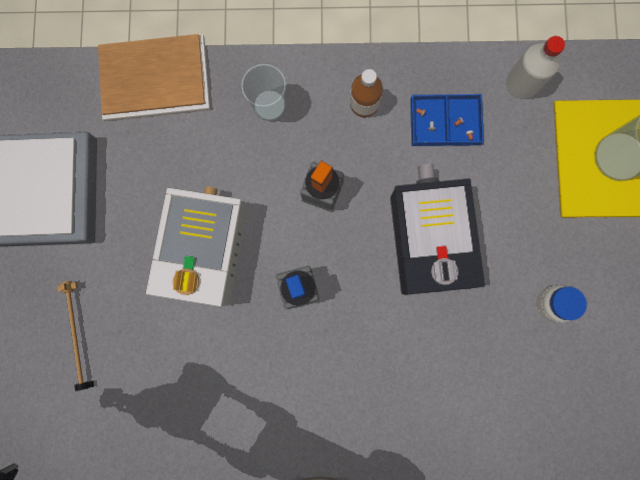

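View pics/scene.png

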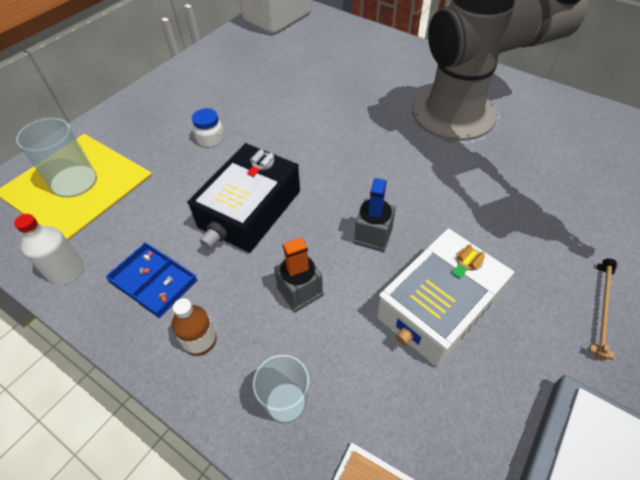

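The top view shows the blue driver at about (295,287) in its stand, the red tongue at (442,252) and the slotted head at (445,271). The scene view shows the same items, with the blue handle at (377,198) and the cam at (262,158). Next I'll zoom in.

```bash
python3 - <<'E'
from h import *
a=cv2.imread('pics/top.png')
A=cv2.resize(a[250:325,260:335],(400,400),interpolation=cv2.INTER_CUBIC)
B=cv2.resize(a[230:305,405:480],(400,400),interpolation=cv2.INTER_CUBIC)
cv2.imwrite('pics/z.png',np.hstack([A,B]))
hsv=cv2.cvtColor(a,cv2.COLOR_BGR2HSV)
def blob(lo,hi,x0,x1,y0,y1):
    m=np.zeros(a.shape[:2],np.uint8);m[y0:y1,x0:x1]=cv2.inRange(hsv,lo,hi)[y0:y1,x0:x1]
    c=max(cv2.findContours(m,0,1)[0],key=cv2.contourArea);return c
c=blob((105,150,60),(125,255,255),260,335,250,325);r=cv2.minAreaRect(c);bx=cv2.boxPoints(r);print(r,bx)
print(onz('top',bx,.154))
c=blob((105,150,180),(125,255,255),260,335,250,325);r=cv2.minAreaRect(c);bx=cv2.boxPoints(r);print('bright',r);print(onz('top',bx,.154),onz('top',[r[0]],.154))
ru=blob((0,150,100),(8,255,255),420,470,235,275);r2=cv2.minAreaRect(ru);print('red',r2,onz('top',[r2[0]],.1))
print('cam',onz('top',[[445,271]],.11))
E
```

```text
((295.0479431152344, 286.2945251464844), (22.120777130126953, 14.396061897277832), 69.44395446777344) [[284.42465 278.46576]
 [297.90408 273.41095]
 [305.67123 294.1233 ]
 [292.1918  299.1781 ]]
[[0.47328007 0.05208879 0.154     ]
 [0.48166229 0.02941615 0.154     ]
 [0.44690522 0.01635858 0.154     ]
 [0.43858867 0.03892426 0.154     ]]Traceback (most recent call last):
  File "<stdin>", line 12, in <module>
  File "<stdin>", line 9, in blob
ValueError: max() iterable argument is empty
```

View pics/z.png

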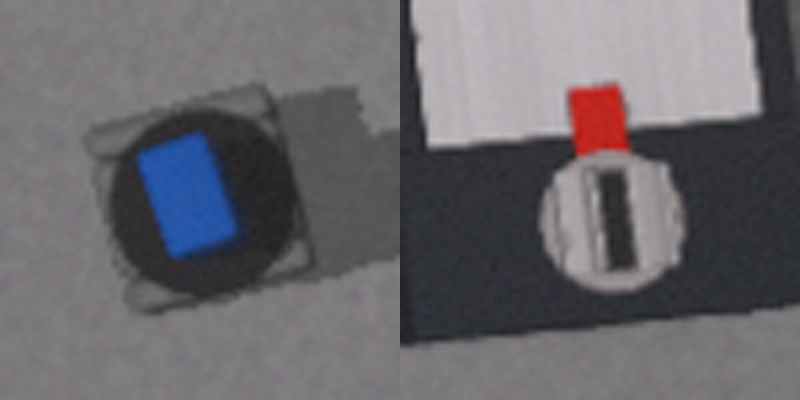

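Left crop: the handle top is centred near pixel (295.0,286.3), with its long axis about 70° in the image, and the collar disc is centred at (297.7,287.5). Right crop: the cam head is centred at about (444.5,271.3), with the slot floor at (445.3,270.7) nearly vertical in the image. Next I'll convert these to positions and check them against the scene camera.

```bash
python3 - <<'E'
from h import *
P=lambda n,u,z:print(n,np.round(onz('top',u,z),4).tolist())
P('handle',[[295.05,286.3]],.154);P('collar',[[297.7,287.5]],.082)
f=lambda x,y,ox,oy:[(x+.5)/5.333-.5+ox,(y+.5)/5.333-.5+oy]
P('hcorn',[f(138,153,260,250),f(203,130,260,250),f(238,238,260,250),f(175,260,260,250)],.154)
P('camhead',[f(212,222,405,230)],.11)
P('slotfloor ends',[f(216,170,405,230),f(221,268,405,230)],.097)
P('slot lip ends',[f(176,166,405,230),f(190,268,405,230),f(250,162,405,230),f(257,262,405,230)],.11)
P('tongue',[f(195,87,405,230),f(203,155,405,230)],.1)
# scene view check
b=cv2.imread('pics/scene.png');hsv=cv2.cvtColor(b,cv2.COLOR_BGR2HSV)
c=imaging.calibration('scene');T=np.array(c['camera_from_world'])
def proj(p):
    q=T[:3,:3]@np.array(p)+T[:3,3];q=q*[1,-1,-1];return cv2.projectPoints(q.reshape(1,1,3),np.zeros(3),np.zeros(3),np.array(c['intrinsics'],float),np.array(c['dist_coeffs'],float))[0].ravel()
h=onz('top',[[295.05,286.3]],.154)[0];k=onz('top',[f(212,222,405,230)],.11)[0]
uh,uk=proj(h),proj(k);print(uh,uk)
v=b.copy()
def crop(u):
    x,y=int(u[0])-37,int(u[1])-37;return x,y,cv2.resize(b[y:y+75,x:x+75],(400,400),interpolation=cv2.INTER_CUBIC)
C=[crop(uh),crop(uk)]
for (x,y,i),u in zip(C,(uh,uk)):
    cv2.circle(i,(int((u[0]-x+.5)*5.333),int((u[1]-y+.5)*5.333)),4,(0,255,0),1)
cv2.imwrite('pics/z2.png',np.hstack([C[0][2],C[1][2]]))
E
```

```text
handle [[0.4601, 0.0342, 0.154]]
collar [[0.4608, 0.0344, 0.082]]
hcorn [[0.4736, 0.0503, 0.154], [0.4807, 0.0298, 0.154], [0.4468, 0.0188, 0.154], [0.44, 0.0386, 0.154]]
camhead [[0.487, -0.2256, 0.11]]
slotfloor ends [[0.5054, -0.2304, 0.097], [0.4725, -0.231, 0.097]]
slot lip ends [[0.5056, -0.2144, 0.11], [0.4719, -0.2179, 0.11], [0.5068, -0.2388, 0.11], [0.4738, -0.2399, 0.11]]
tongue [[0.5331, -0.2237, 0.1], [0.5102, -0.2256, 0.1]]
[378.00666613 184.21731123] [262.71812664 155.33607617]
```

View pics/z2.png

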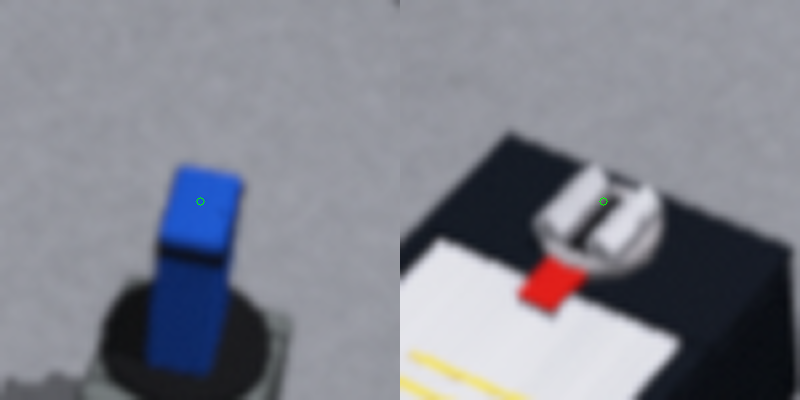

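Both views agree to about 1–2 mm. The driver is at (0.460, 0.034) with yaw ≈19.5°. The cam is at (0.489, -0.2275) with slot yaw ≈4°. I'll move above the driver, then turn.

```bash
python3 -m pendant '[[[-0.4,-0.3,0],[0,0,0],1],[[-0.8,-0.6,0],[0,0,0],1],[[-0.8,-0.6,0],[0,0,0],1],[[-0.8,-0.6,0],[0,0,0],1],[[-0.8,-0.6,0],[0,0,0],1],[[-0.8,-0.6,0],[0,0,0],1],[[-0.8,-0.6,0],[0,0,0],1],[[-0.8,-0.6,0],[0,0,0],1],[[-0.8,-0.6,0],[0,0,0],1],[[-0.8,-0.6,0],[0,0,0],1],[[-0.8,-0.6,0],[0,0,0],1],[[-0.8,-0.6,0],[0,0,0],1],[[-0.8,-0.6,0],[0,0,0],1],[[-0.8,-0.6,0],[0,0,0],1],[[-0.8,-0.6,0],[0,0,0],1],[[-0.8,-0.6,0],[0,0,0],1],[[-0.8,-0.6,0],[0,0,0],1],[[-0.4,-0.3,0],[0,0,0],1]]'
python3 -m pendant '[[[0,0,0],[0,0,1],1],[[0,0,0],[0,0,1],1],[[0,0,0],[0,0,1],1],[[0,0,0],[0,0,1],1],[[0,0,0],[0,0,1],1],[[0,0,0],[0,0,1],1],[[0,0,0],[0,0,1],1],[[0,0,0],[0,0,1],1],[[0,0,0],[0,0,1],1],[[0,0,0],[0,0,1],1],[[0,0,0],[0,0,1],1],[[0,0,0],[0,0,1],1],[[0,0,0],[0,0,1],1],[[0,0,0],[0,0,1],1]]'
python3 -m pendant '[[[0,0,0],[0,0,1],1],[[0,0,0],[0,0,1],1],[[0,0,0],[0,0,1],1],[[0,0,0],[0,0,1],1],[[0,0,0],[0,0,1],1],[[0,0,0],[0,0,1],1],[[0,0,0],[0,0,1],1],[[0,0,0],[0,0,1],1],[[0,0,0],[0,0,1],1],[[0,0,0],[0,0,1],1],[[0,0,0],[0,0,1],1],[[0,0,0],[0,0,1],1],[[0,0,0],[0,0,1],1],[[0,0,0],[0,0,0.4],1],[[0,0,0],[0,0,0],1]]'
cat >> h.py <<'E'
from scipy.spatial.transform import Rotation as R
def go(target,yang=None):
    s=sensors.get_state();M=R.from_rotvec(s['orientation']).as_matrix()
    a=np.degrees(np.arctan2(M[1,1],M[0,1]))
    print('t',round(float(s['time']),2),'pos',s['ee_pos'].round(4),'tool y angle',a.round(1),'zaxis',M[:,2].round(3),'j',s['qpos'].round(2))
    d=M.T@(np.array(target)-s['ee_pos'])/.03
    print('shift shares (before turn)',d.round(2))
    if yang is not None: print('wz shares',-(((yang-a+180)%360)-180)/5)
E
python3 - <<'E'
from h import *
cap('wrist','w1.png');go([.46,.034,.11],-70.5)
E
```

```text
time: 2.35
ee_pos: [0.4616, 0.0353, 0.2201]
orientation: [-0.647, -3.074, 0.0]
force: [-0.1, -0.0, -1.1]
width: 0.0853
finger_force: 0.0
time: 4.1
ee_pos: [0.461, 0.0371, 0.2201]
orientation: [-2.294, -2.146, 0.0]
force: [0.4, -0.9, -0.3]
width: 0.0851
finger_force: 0.0
time: 5.98
ee_pos: [0.4613, 0.037, 0.2202]
orientation: [-3.097, -0.529, 0.0]
force: [0.3, -0.4, 0.0]
width: 0.0855
finger_force: 0.0
t 6.03 pos [0.4614 0.037  0.2202] tool y angle -70.6 zaxis [-0.  0. -1.] j [-0.09  0.23  1.68  0.    1.23  1.15]
shift shares (before turn) [-0.08  0.08  3.67]
wz shares -0.01579465877829307
```

View pics/w1.png

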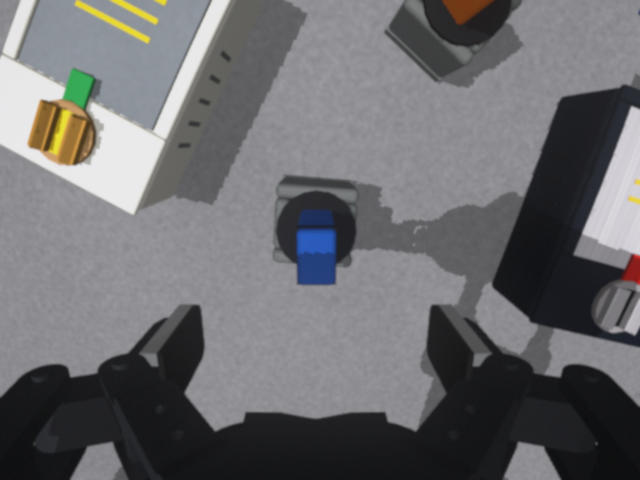

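The wrist view shows the blue handle at (316,245), square to the jaws and between the fingers, so the yaw is right. Next I'll check the lateral offset and the handle's fore-aft faces.

```bash
python3 - <<'E'
from h import *
s=sensors.get_state();M=R.from_rotvec(s['orientation']).as_matrix()
c=imaging.calibration('wrist')
print('cam in tool',M.T@(ray('wrist',[[320,240]])[0]-s['ee_pos']))
for u,z in [([[316.5,284]],.154),([[316.5,255]],.154),([[316.5,228]],.154),([[316.5,228]],.082),([[316.5,210]],.082),([[316.5,230]],.082)]:
    p=onz('wrist',u,z)[0];print(u,z,p.round(4),(M.T@(p-s['ee_pos'])).round(4))
go([.461,.035,.11],-70.5)
E
```

```text
cam in tool [ 0.06824471  0.00030811 -0.15342317]
[[316.5, 284]] 0.154 [0.4462 0.0305 0.154 ] [-0.0165  0.0011  0.0662]
[[316.5, 255]] 0.154 [0.4638 0.0367 0.154 ] [0.0022 0.0011 0.0662]
[[316.5, 228]] 0.154 [0.4796 0.0423 0.154 ] [0.0189 0.0011 0.0662]
[[316.5, 228]] 0.082 [0.4644 0.0367 0.082 ] [0.0027 0.0013 0.1382]
[[316.5, 210]] 0.082 [0.4779 0.0414 0.082 ] [0.017  0.0013 0.1382]
[[316.5, 230]] 0.082 [0.4629 0.0361 0.082 ] [0.0011 0.0013 0.1382]
t 6.03 pos [0.4614 0.037  0.2202] tool y angle -70.6 zaxis [-0.  0. -1.] j [-0.09  0.23  1.68  0.    1.23  1.15]
shift shares (before turn) [-0.03  0.06  3.67]
wz shares -0.01579465877829307
```

The handle is centred to about 1 mm in the tool frame, so I'll descend and grip.

```bash
python3 -m pendant '[[[0,0.04,0.5],[0,0,0],1],[[0,0,0.9],[0,0,0],1],[[0,0,0.9],[0,0,0],1],[[0,0,0.8],[0,0,0],1],[[0,0,0.5],[0,0,0],1],[[0,0,0],[0,0,0],1],[[0,0,0],[0,0,0],-1],[[0,0,0],[0,0,0],-1],[[0,0,0],[0,0,0],-1],[[0,0,0],[0,0,0],-1],[[0,0,0],[0,0,0],-1],[[0,0,0],[0,0,0],-1],[[0,0,0],[0,0,0],-1],[[0,0,0],[0,0,0],-1]]'
python3 -c "
from h import *
go([.4895,-.2278,.25],-86)"
```

```text
time: 7.78
ee_pos: [0.4623, 0.0359, 0.1127]
orientation: [3.097, 0.528, 0.001]
force: [-2.0, 1.6, 6.2]
width: 0.0233
finger_force: 60.9
t 7.78 pos [0.4623 0.0359 0.1127] tool y angle -70.6 zaxis [ 0.001  0.    -1.   ] j [-0.09  0.36  1.84  0.    0.94  1.14]
shift shares (before turn) [-2.05  8.59 -4.58]
wz shares 3.0706387704864766
```

The grip is solid: 23 mm opening at 61 N. I'll lift, carry it over the cam and turn to the slot's yaw.

```bash
python3 -m pendant '[[[0,0,-0.3],[0,0,0],-1],[[0,0,-0.7],[0,0,0],-1],[[0,0,-0.8],[0,0,0],-1],[[0,0,-0.8],[0,0,0],-1],[[0,0,-0.8],[0,0,0],-1],[[0,0,-0.5],[0,0,0],-1],[[0,0,-0.2],[0,0,0],-1],[[-0.1,0.4,0],[0,0,0],-1],[[-0.2,0.8,0],[0,0,0],-1],[[-0.2,0.8,0],[0,0,0],-1],[[-0.2,0.8,0],[0,0,0],-1],[[-0.2,0.8,0],[0,0,0],-1],[[-0.2,0.8,0],[0,0,0],-1],[[-0.2,0.8,0],[0,0,0],-1],[[-0.2,0.8,0],[0,0,0],-1],[[-0.2,0.8,0],[0,0,0],-1],[[-0.2,0.8,0],[0,0,0],-1],[[-0.2,0.8,0],[0,0,0],-1],[[-0.1,0.3,0],[0,0,0],-1]]'
python3 -m pendant '[[[0,0,0],[0,0,0.6],-1],[[0,0,0],[0,0,0.9],-1],[[0,0,0],[0,0,0.9],-1],[[0,0,0],[0,0,0.6],-1],[[0,0,0],[0,0,0],-1],[[0,0,0],[0,0,0],-1]]'
python3 - <<'E'
from h import *
cap('wrist','w2.png');go([.4895,-.2278,.1995],-86)
E
```

```text
time: 10.15
ee_pos: [0.4855, -0.2339, 0.234]
orientation: [-3.096, -0.525, 0.003]
force: [0.2, 0.5, -1.9]
width: 0.0235
finger_force: 60.1
time: 10.9
ee_pos: [0.486, -0.2321, 0.2349]
orientation: [-3.139, -0.121, 0.001]
force: [-0.6, 0.9, -1.4]
width: 0.0231
finger_force: 59.9
t 10.95 pos [ 0.486  -0.2322  0.235 ] tool y angle -85.6 zaxis [-0.  0. -1.] j [-0.59  0.36  1.46  0.    1.32  0.91]
shift shares (before turn) [ 0.13 -0.14  1.18]
wz shares 0.08035867077596777
```

View pics/w2.png

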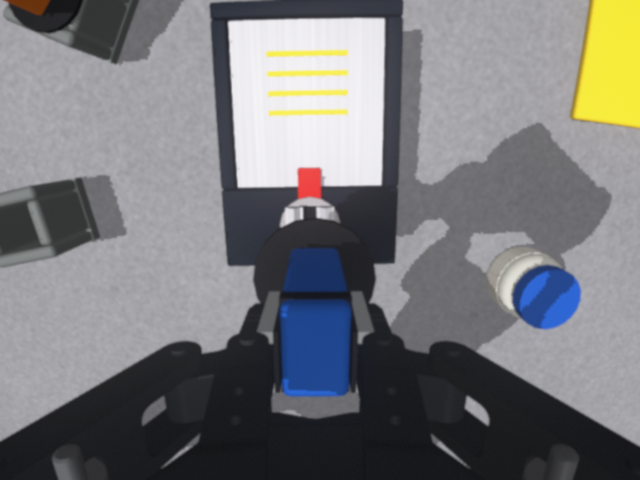

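The wrist view shows the held driver with its collar at (314,275). The red tongue at (309,182) and the slot end at (309,213) are parallel to the tool's axis, so the yaw is right. Next comes the lateral offset.

```bash
python3 - <<'E'
from h import *
s=sensors.get_state();M=R.from_rotvec(s['orientation']).as_matrix()
def T(n,u,z): 
    p=onz('wrist',u,z)[0];print(n,p.round(4),(M.T@(p-s['ee_pos'])).round(4))
T('tongue',[[309.5,182]],.1);T('tongue tip',[[309.5,168]],.1)
T('slot',[[309.5,213]],.1);T('collar',[[314.5,275]],.201);T('handle top',[[315.5,350]],.276)
im=cv2.imread('pics/w2.png')
for y in(170,175,180,185):
    r=im[y].astype(int);k=np.where((r[:,2]>150)&(r[:,1]<80))[0];print(y,k.min(),k.max())
for y in(207,212,216):print(y,im[y,280:342,1].tolist())
E
```

```text
tongue [ 0.5245 -0.2249  0.1   ] [ 0.039  -0.0042  0.135 ]
tongue tip [ 0.5349 -0.2241  0.1   ] [ 0.0494 -0.0042  0.135 ]
slot [ 0.5009 -0.2266  0.1   ] [ 0.0153 -0.0043  0.135 ]
collar [ 0.487  -0.2318  0.201 ] [ 0.001  -0.0003  0.034 ]
handle top [ 0.4874 -0.2322  0.276 ] [ 0.0013  0.0001 -0.041 ]
170 300 318
175 300 319
180 300 319
185 300 319
207 [61, 59, 61, 65, 89, 123, 145, 151, 148, 144, 141, 136, 133, 129, 128, 129, 131, 134, 138, 148, 161, 165, 142, 100, 67, 57, 59, 64, 67, 68, 68, 68, 69, 69, 74, 99, 143, 175, 182, 174, 164, 157, 149, 144, 139, 137, 136, 139, 143, 147, 152, 160, 169, 157, 117, 73, 51, 48, 47, 49, 47, 48]
212 [60, 67, 88, 128, 170, 208, 224, 226, 223, 223, 223, 222, 219, 202, 179, 165, 161, 163, 166, 179, 207, 219, 189, 123, 67, 50, 51, 53, 55, 55, 54, 56, 55, 54, 60, 92, 149, 199, 219, 218, 211, 206, 205, 204, 202, 197, 190, 186, 181, 173, 164, 161, 160, 153, 139, 122, 101, 76, 55, 48, 45, 47]
216 [76, 113, 157, 184, 200, 216, 225, 226, 223, 222, 222, 222, 219, 203, 181, 166, 161, 161, 166, 179, 207, 219, 189, 125, 68, 48, 48, 51, 54, 54, 53, 53, 53, 52, 57, 85, 139, 189, 213, 213, 205, 203, 202, 202, 203, 197, 188, 180, 169, 154, 149, 149, 152, 150, 140, 132, 125, 113, 89, 62, 47, 44]
```

I need −4.2 mm in tool y, +3 mm in tool x and 36 mm down.

```bash
python3 -m pendant '[[[0.1,-0.14,0],[0,0,0],-1],[[0,0,0.3],[0,0,0],-1],[[0,0,0.3],[0,0,0],-1],[[0,0,0.2],[0,0,0],-1],[[0,0,0.2],[0,0,0],-1],[[0,0,0.2],[0,0,0],-1],[[0,0,0],[0,0,0],-1],[[0,0,0],[0,0,0],-1]]'
python3 - <<'E'
from h import *
cap('wrist','w3.png');cap('scene','s3.png');go([.4895,-.2278,.1987],14);print(sensors.get_state()['wrist_torque'])
b=cv2.imread('pics/s3.png')[100:220,180:340];cv2.imwrite('pics/s3c.png',cv2.resize(b,(640,480),interpolation=cv2.INTER_CUBIC))
E
```

```text
time: 11.95
ee_pos: [0.489, -0.228, 0.1994]
orientation: [3.139, 0.119, 0.001]
force: [-0.1, -0.8, -1.1]
width: 0.023
finger_force: 59.9
t 12.05 pos [ 0.489  -0.228   0.1995] tool y angle -85.7 zaxis [ 0.001 -0.    -1.   ] j [-0.58  0.39  1.52  0.    1.24  0.92]
shift shares (before turn) [ 0.02 -0.    0.03]
wz shares -19.930349372465525
[ 0.00091462  0.03399504 -0.00692352]
```

View pics/s3c.png

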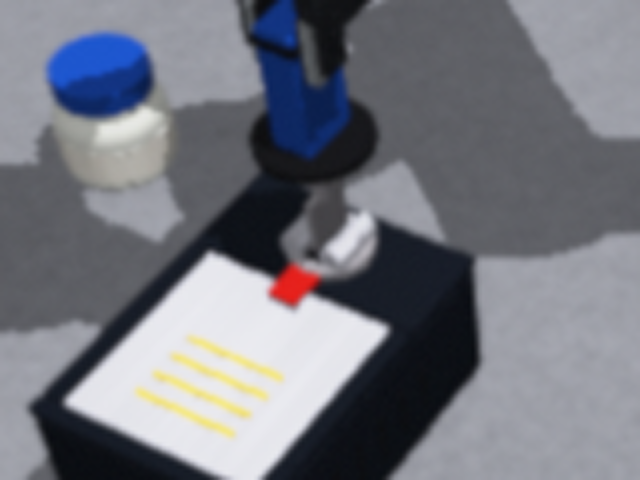

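The crop shows the blade seated in the slot at about (330,235), with the red tongue at (295,285) still over the cover and no contact force. I'll turn it counter-clockwise.

```bash
python3 -m pendant '[[[0,0,0.05],[0,0,0],-1],[[0,0,0],[0,0,-0.5],-1],[[0,0,0],[0,0,-0.8],-1],[[0,0,0],[0,0,-0.8],-1],[[0,0,0],[0,0,-0.8],-1],[[0,0,0],[0,0,-0.8],-1],[[0,0,0],[0,0,-0.8],-1],[[0,0,0],[0,0,-0.8],-1],[[0,0,0],[0,0,-0.8],-1],[[0,0,0],[0,0,-0.8],-1],[[0,0,0],[0,0,-0.8],-1]]'
python3 -m pendant '[[[0,0,0],[0,0,-0.8],-1],[[0,0,0],[0,0,-0.8],-1],[[0,0,0],[0,0,-0.8],-1],[[0,0,0],[0,0,-0.8],-1],[[0,0,0],[0,0,-0.8],-1],[[0,0,0],[0,0,-0.8],-1],[[0,0,0],[0,0,-0.8],-1],[[0,0,0],[0,0,-0.8],-1],[[0,0,0],[0,0,-0.8],-1],[[0,0,0],[0,0,-0.8],-1],[[0,0,0],[0,0,-0.8],-1],[[0,0,0],[0,0,-0.5],-1],[[0,0,0],[0,0,0],-1]]'
python3 - <<'E'
from h import *
s=sensors.get_state();print(s['wrist_torque'])
go([.489,-.228,.1985],14)
a=cap('wrist','w4.png');b=cap('scene','s4.png');t=cap('top','t4.png')
c1=cv2.resize(b[100:220,180:340,::-1],(400,300),interpolation=cv2.INTER_CUBIC)
c2=cv2.resize(t[210:300,385:505,::-1],(400,300),interpolation=cv2.INTER_CUBIC)
cv2.imwrite('pics/c4.png',np.hstack([c1,c2]))
E
```

```text
time: 13.42
ee_pos: [0.4889, -0.2278, 0.1977]
orientation: [-2.923, -1.151, -0.001]
force: [-0.0, 0.6, -1.3]
width: 0.0229
finger_force: 59.9
time: 15.05
ee_pos: [0.4888, -0.2276, 0.1977]
orientation: [-2.234, -2.208, -0.001]
force: [-0.9, 1.7, -1.7]
width: 0.0232
finger_force: 59.9
[ 0.35404369 -0.02191107 -0.12443788]
t 15.05 pos [ 0.4888 -0.2276  0.1977] tool y angle -0.7 zaxis [ 0.     0.001 -1.   ] j [-0.58  0.39  1.52  0.    1.23 -0.57]
shift shares (before turn) [-0.01  0.01 -0.03]
wz shares -2.9364498650265434
```

View pics/c4.png

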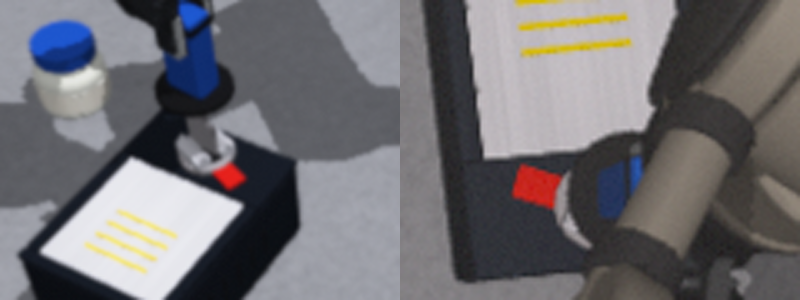

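The tongue at (537,187) in the right crop has already swung most of the way. The torque of 0.12 N·m is friction only, so I'll keep turning until the stop.

```bash
python3 -m pendant '[[[0,0,0],[0,0,-0.6],-1],[[0,0,0],[0,0,-0.6],-1],[[0,0,0],[0,0,-0.6],-1],[[0,0,0],[0,0,-0.6],-1],[[0,0,0],[0,0,-0.6],-1],[[0,0,0],[0,0,0],-1]]'
python3 -c "
from h import *
print(sensors.get_state()['wrist_torque']);go([.489,-.228,.1985],20)"
```

```text
time: 15.95
ee_pos: [0.4888, -0.2276, 0.1977]
orientation: [-1.927, -2.48, -0.001]
force: [-0.3, 2.8, -1.3]
width: 0.0232
finger_force: 60.0
[ 0.58709416 -0.03970399 -0.02895797]
t 15.95 pos [ 0.4888 -0.2276  0.1977] tool y angle 14.3 zaxis [-0.     0.001 -1.   ] j [-0.58  0.39  1.52  0.    1.23 -0.83]
shift shares (before turn) [-0.01  0.   -0.03]
wz shares -1.1402502661160896
```

```bash
python3 -m pendant '[[[0,0,0],[0,0,-0.5],-1],[[0,0,0],[0,0,-0.5],-1],[[0,0,0],[0,0,0],-1]]'
python3 - <<'E'
from h import *
print(sensors.get_state()['wrist_torque'])
def tong(im,x0,x1,y0,y1,n):
    h=cv2.cvtColor(im,cv2.COLOR_RGB2HSV);m=cv2.inRange(h,(0,170,100),(8,255,255));k=np.zeros_like(m);k[y0:y1,x0:x1]=m[y0:y1,x0:x1]
    M=cv2.moments(k,True);u=[M['m10']/M['m00'],M['m01']/M['m00']];p=onz(n,[u],.1)[0];d=p[:2]-[.489,-.228]
    print(n,u,p.round(4),'angle',np.degrees(np.arctan2(d[1],d[0])).round(1),np.linalg.norm(d).round(4))
for f in('top.png','t4.png'):tong(cv2.imread('pics/'+f)[:,:,::-1].copy(),410,490,230,290,'top')
for f in('scene.png','s4.png'):tong(cv2.imread('pics/'+f)[:,:,::-1].copy(),200,320,130,210,'scene')
tong(cap('top','t5.png'),410,490,230,290,'top');tong(cap('scene','s5.png'),200,320,130,210,'scene')
go([.489,-.228,.26],-70.6)
E
```

```text
time: 16.32
ee_pos: [0.4888, -0.2277, 0.1977]
orientation: [-1.818, -2.561, -0.001]
force: [-0.5, 2.8, -1.0]
width: 0.0232
finger_force: 60.1
[ 0.68125625  0.09206189 -0.06365441]
top [441.77142857142854, 252.2095238095238] [ 0.5217 -0.2244  0.1   ] angle 6.3 0.0329
top [425.3, 265.2583333333333] [ 0.4985 -0.1944  0.1   ] angle 74.1 0.0349
scene [252.91935483870967, 170.83870967741936] [ 0.5264 -0.2208  0.1   ] angle 10.9 0.0381
scene [271.25757575757575, 170.21212121212122] [ 0.5037 -0.1908  0.1   ] angle 68.5 0.04
top [424.6776859504132, 271.9917355371901] [ 0.4865 -0.193   0.1   ] angle 94.0 0.0351
scene [275.7971014492754, 167.1159420289855] [ 0.4914 -0.1886  0.1   ] angle 86.5 0.0394
t 16.43 pos [ 0.4888 -0.2277  0.1976] tool y angle 19.3 zaxis [-0.  0. -1.] j [-0.58  0.39  1.52  0.    1.23 -0.91]
shift shares (before turn) [-0.01  0.   -2.08]
wz shares 17.97211409748824
```

The tongue has turned from about 6° to 94°, roughly 88° in all, so the cam is at its stop. I'll back off within the play, lift out and turn back to the stand's yaw.

```bash
python3 -m pendant '[[[0,0,0],[0,0,0.8],-1],[[0,0,0],[0,0,0.7],-1],[[0,0,-0.2],[0,0,0],-1],[[0,0,-0.3],[0,0,0],-1],[[0,0,-0.4],[0,0,0],-1],[[0,0,-0.4],[0,0,0],-1],[[0,0,0],[0,0,0.5],-1],[[0,0,0],[0,0,1],-1],[[0,0,0],[0,0,1],-1],[[0,0,0],[0,0,1],-1],[[0,0,0],[0,0,1],-1],[[0,0,0],[0,0,1],-1],[[0,0,0],[0,0,1],-1],[[0,0,0],[0,0,1],-1],[[0,0,0],[0,0,1],-1],[[0,0,0],[0,0,1],-1],[[0,0,0],[0,0,1],-1]]'
python3 -m pendant '[[[0,0,0],[0,0,1],-1],[[0,0,0],[0,0,1],-1],[[0,0,0],[0,0,1],-1],[[0,0,0],[0,0,1],-1],[[0,0,0],[0,0,1],-1],[[0,0,0],[0,0,1],-1],[[0,0,0],[0,0,0],-1],[[0,0,0],[0,0,0],-1]]'
python3 - <<'E'
from h import *
im=cap('top','t6.png')
go([.4623,.0359,.235],-70.6)
cap('wrist','w6.png')
E
```

```text
time: 18.55
ee_pos: [0.489, -0.228, 0.2375]
orientation: [2.856, 1.307, 0.001]
force: [0.1, -0.9, -2.7]
width: 0.0229
finger_force: 59.9
time: 19.55
ee_pos: [0.4889, -0.2279, 0.2371]
orientation: [3.096, 0.531, 0.001]
force: [0.5, 0.2, -1.9]
width: 0.0235
finger_force: 59.9
t 19.6 pos [ 0.4889 -0.2279  0.2369] tool y angle -70.6 zaxis [ 0. -0. -1.] j [-0.58  0.36  1.46  0.    1.33  0.65]
shift shares (before turn) [ 2.09 -8.59  0.06]
wz shares 0.005722474016454271
```

View pics/w6.png

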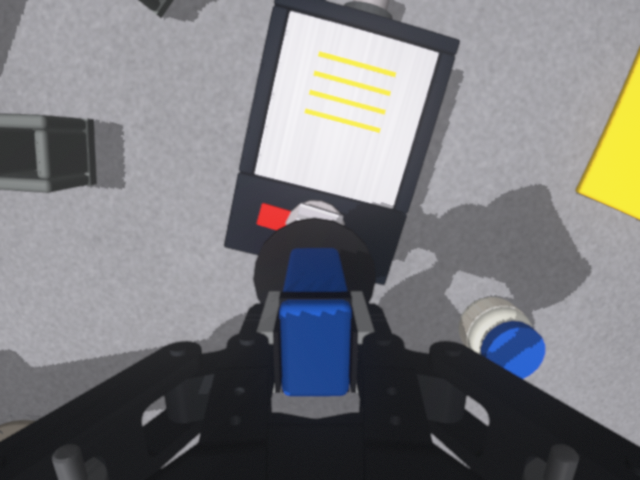

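The tongue at (272,216) is off the cover and the driver sits unchanged in the grip. I'll return to the stand.

```bash
python3 -m pendant '[[[0.1,-0.4,0],[0,0,0],-1],[[0.2,-0.8,0],[0,0,0],-1],[[0.2,-0.8,0],[0,0,0],-1],[[0.2,-0.8,0],[0,0,0],-1],[[0.2,-0.8,0],[0,0,0],-1],[[0.2,-0.8,0],[0,0,0],-1],[[0.2,-0.8,0],[0,0,0],-1],[[0.2,-0.8,0],[0,0,0],-1],[[0.2,-0.8,0],[0,0,0],-1],[[0.2,-0.8,0],[0,0,0],-1],[[0.2,-0.8,0],[0,0,0],-1],[[0.09,-0.19,0],[0,0,0],-1],[[0,0,0],[0,0,0],-1],[[0,0,0],[0,0,0],-1],[[0,0,0],[0,0,0],-1]]'
python3 -c "
from h import *
go([.4623,.0359,.1135],-70.6)"
```

```text
time: 21.52
ee_pos: [0.4655, 0.0364, 0.2367]
orientation: [3.097, 0.526, -0.0]
force: [0.4, -0.4, -1.2]
width: 0.0229
finger_force: 59.9
t 21.52 pos [0.4655 0.0364 0.2367] tool y angle -70.7 zaxis [-0. -0. -1.] j [-0.09  0.22  1.65 -0.    1.27  1.15]
shift shares (before turn) [-0.11 -0.02  4.11]
wz shares -0.02146575834840405
```

```bash
python3 -m pendant '[[[-0.11,-0.02,0],[0,0,0],-1],[[0,0,0.5],[0,0,0],-1],[[0,0,0.8],[0,0,0],-1],[[0,0,0.8],[0,0,0],-1],[[0,0,0.8],[0,0,0],-1],[[0,0,0.6],[0,0,0],-1],[[0,0,0.4],[0,0,0],-1],[[0,0,0.2],[0,0,0],-1],[[0,0,0],[0,0,0],-1],[[0,0,0],[0,0,0],-1]]'
python3 -c "
from h import *
go([.4623,.0359,.1127],-70.6)"
```

```text
time: 22.78
ee_pos: [0.4626, 0.0365, 0.1143]
orientation: [3.097, 0.528, 0.002]
force: [-0.2, -0.6, -1.3]
width: 0.0231
finger_force: 60.0
t 22.77 pos [0.4626 0.0365 0.1143] tool y angle -70.7 zaxis [ 0.001 -0.    -1.   ] j [-0.09  0.35  1.84  0.    0.95  1.15]
shift shares (before turn) [-0.02  0.01  0.05]
wz shares -0.010161911402929037
```

The driver is at stand height with no side contact. I'll lower it the last 1 mm, release and retreat.

```bash
python3 -m pendant '[[[0,0,0.04],[0,0,0],-1],[[0,0,0],[0,0,0],-1],[[0,0,0],[0,0,0],1],[[0,0,0],[0,0,0],1],[[0,0,0],[0,0,0],1],[[0,0,0],[0,0,0],1],[[0,0,0],[0,0,0],1],[[0,0,0],[0,0,0],1],[[0,0,-0.3],[0,0,0],1],[[0,0,-0.7],[0,0,0],1],[[0,0,-0.9],[0,0,0],1],[[0,0,-0.9],[0,0,0],1],[[0,0,-0.9],[0,0,0],1],[[0,0,-0.3],[0,0,0],1],[[0,0,0],[0,0,0],1],[[0,0,0],[0,0,0],1]]'
python3 - <<'E'
from h import *
go([.46,.035,.22]);cap('wrist','w7.png');b=cap('scene','s7.png')
w=cv2.imread('pics/w7.png')
cv2.imwrite('pics/f.png',np.hstack([cv2.resize(w,(400,300)),cv2.resize(b[100:280,180:420,::-1],(400,300))]))
E
```

```text
time: 24.78
ee_pos: [0.4616, 0.0365, 0.2315]
orientation: [-3.096, -0.528, 0.003]
force: [-0.7, 0.6, 0.5]
width: 0.0853
finger_force: 0.0
t 24.77 pos [0.4616 0.0365 0.2315] tool y angle -70.7 zaxis [-0.002  0.    -1.   ] j [-0.09  0.22  1.66  0.    1.26  1.15]
shift shares (before turn) [-0.07  0.03  0.38]
```

View pics/f.png

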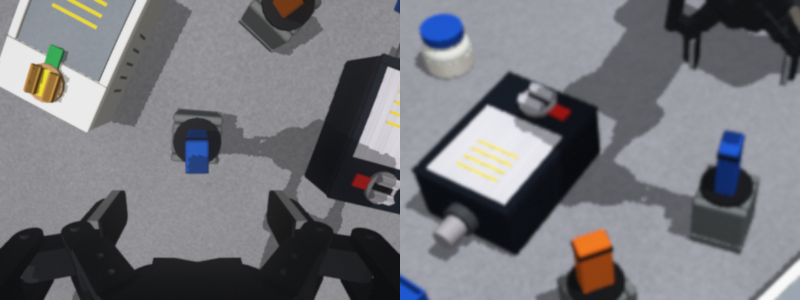

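The driver stands upright in its stand with its collar on the rim, at (197,150) left and (730,170) right. The tongue at (560,112) is clear of the cover and the gripper is free.

```bash
python3 -c "
from plant import job_done
print(job_done())"
```

```text
the job is handed in; nothing more can be done
None
```

The job is handed in, but no verdict came back: the red-tongued cam measured about 88° open in the images, and the blue screwdriver stands released in its own stand, finished at about 25 s of the 50 s allowed.

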